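# Make up the cold kit and the draw kit

## Task

Make up two sampling kits from the stock on the bench. Cold kit, in the wide undivided tray: lay the aluminium cold block flat on the tray floor, stand the squat jar centred on top of the block, and lay the slide box flat on the tray floor beside the block; draw kit, in the long tray with two bays: lay the syringe flat in the longer bay and stand the labelled amber bottle upright in the short bay. Keep the jar and the bottle upright all the time, and leave the small vial, the beaker and the tip box where they are.

Things in the scene. Friction and masses are not known exactly. Their poses are not given: they have to be found in the camera images.
- wide_tray: Shallow open stainless steel tray, one undivided space: outside 200 (x) x 150 (y) mm, 16 mm high, walls 4 mm, floor 4 mm thick (inside 192 x 142). Fixed to the bench. Origin: centre of the underside, z up, x along the 200 mm side. Stands at the left or the right of the stock.
- bay_tray: Shallow stainless steel tray, longer and narrower, with one cross wall: outside 230 (x) x 94 (y) mm, 16 mm high, walls 4 mm, floor 4 mm thick, inside 86 mm wide. The 4 mm cross wall is centred at x = +27 mm: long bay from x = -111 to +25 mm (middle -43), short bay from x = +29 to +111 mm (middle +70). Fixed to the bench. Origin: centre of the underside, z up. Stands at the side of the stock opposite to the wide tray.
- block: Cold block: plain aluminium slab 80 (x) x 54 (y) x 16 (z) mm, about 0.19 kg, four small dark dots near its top corners. Origin: centre of the underside, z up. Starts somewhere among the stock in the middle of the bench, between the two trays.
- jar: Squat white screw-top jar with a grey disc on its lid, standing: 42 mm high, body 47 mm and lid 50 mm in diameter (the lid is the upper 16 mm). About 80 g. Origin: centre of the underside, z up. Starts somewhere among the stock in the middle of the bench, between the two trays.
- slide_box: Flat closed slide box, white below and grey above with a paper label on top: 84 (x) x 34 (y) x 28 (z) mm, about 60 g. A black catch stands out 2 mm at its +x end. Origin: centre of the underside, z up. Starts somewhere among the stock in the middle of the bench, between the two trays.
- syringe: White capped syringe lying on the bench along its x: 108 mm long overall (x = -54 to +54), barrel 21 mm in diameter from x = -31 to +39 mm, finger flange 38 mm wide (y) at x = -31, thumb disc at -x, thin cap at +x. Axis 10.5 mm above its underside; the flat flange keeps it from rolling. About 30 g. Origin: mid-length, under the barrel at the level of the underside, z up. Starts somewhere among the stock in the middle of the bench, between the two trays.
- bottle: Amber glass bottle, standing: 40 mm in diameter, 76 mm high over its white cap, paper label on its side, about 110 g. Straight-sided up to about 45 mm height, then narrower shoulder and neck. Origin: centre of the underside, z up. Starts somewhere among the stock in the middle of the bench, between the two trays.
- vial: Small amber vial, standing, no label: 26 mm in diameter, 45 mm high. Not part of a kit: leave alone. Origin: centre of the underside. Starts somewhere among the stock in the middle of the bench, between the two trays.
- beaker: Open empty glass beaker, 58 mm in diameter, 66 mm high. Not part of a kit: leave alone. Origin: centre of the underside. Starts somewhere among the stock in the middle of the bench, between the two trays.
- tip_box: Open box of pipette tips, grey with a white top and rows of short stubs: 70 (x) x 56 (y) x 43 (z) mm. Not part of a kit: leave alone. Origin: centre of the underside. Starts somewhere among the stock in the middle of the bench, between the two trays.
Not all that is in view belongs to the job. What is shaped like the block but purple is not meant.

How it is judged:
At the end, for the whole second after the job is handed in: Block and slide box flat on the wide tray floor, jar upright on the block within 12 mm of its centre, syringe flat in the long bay, bottle upright in the short bay (undersides within 4 mm of the floor, tilts under 7 degrees), all at rest; vial, beaker and tip box within 30 mm of their starts (x of block in the frame of wide_tray between -0.09 and 0.09 m and y of block in the frame of wide_tray between -0.065 and 0.065 m and z of block in the frame of wide_tray between 0.001 and 0.008 m and angle between each of block, slide_box, syringe, bottle, jar's own z axis and vertical below 0.12 rad and x of slide_box in the frame of wide_tray between -0.09 and 0.09 m and y of slide_box in the frame of wide_tray between -0.065 and 0.065 m and z of slide_box in the frame of wide_tray between 0.001 and 0.008 m and x of syringe in the frame of bay_tray between -0.108 and 0.025 m and y of syringe in the frame of bay_tray between -0.042 and 0.042 m and z of syringe in the frame of bay_tray between 0.001 and 0.008 m and x of bottle in the frame of bay_tray between 0.029 and 0.111 m and y of bottle in the frame of bay_tray between -0.042 and 0.042 m and z of bottle in the frame of bay_tray between 0.001 and 0.008 m and horizontal distance between jar and block below 0.012 m and z of jar in the frame of block between 0.013 and 0.02 m and linear speed of each of block, jar, slide_box, syringe, bottle below 0.02 m/s and distance of each of vial, beaker, tip_box from where it was at the start of the episode below 0.03 m); the robot touches nothing.
It fails at once if the small vial is pushed more than 30 mm from its place (distance of vial from where it was at the start of the episode above 0.03 m).
It fails at once if the beaker is pushed more than 30 mm from its place (distance of beaker from where it was at the start of the episode above 0.03 m).
It fails at once if the tip box is pushed more than 30 mm from its place (distance of tip_box from where it was at the start of the episode above 0.03 m).
It fails at once if the jar is tipped more than about 40 degrees (angle between jar's own z axis and vertical above 0.7 rad).
It fails at once if the bottle is tipped more than about 40 degrees (angle between bottle's own z axis and vertical above 0.7 rad).
It also fails if it takes over 134 s, if anything falls off the work surface, if the arm or the gripper's body presses on something with over 40 N, if the wrist force passes 120 N, or if a joint passes its speed limit or range.

## Robot

A 7-joint arm with a two-finger parallel gripper is mounted at the origin on the work surface. World frame = base frame: x ahead of the robot, y to its left, z up, the work surface at z = 0. Lengths are in m, angles in rad, forces in N, time in s.
With the tool pointing down it reaches from about 0.425 to 0.875 m from the base axis. Payload 8.4 kg.
Tool frame: the origin (TCP) lies at the centre of the arm's flange, where the gripper is bolted on; the fingertips stand 182 mm ahead of it and the grasp point (between the pads) lies 164 mm ahead of it; z points along the fingers, y is the direction in which the jaws open and shut (so a half turn about z gives the same grasp; the last joint's range is limited). The gripper opens to 87 mm and grips with 3 to 60 N. Pads are 19 mm wide; open, the fingers measure 117 mm over their backs; the gripper's body (75 mm by 190 mm) begins 51 mm behind the grasp point.
Start: joints at [-1.282, 0.333, 0.04, 1.465, -0.013, 1.343, -0.059], TCP at [0.246, 0.602, 0.405] pointing down, gripper open.
Joint ranges: [-2.58, 2.58], [-0.38, 2.09], [-1.3, 1.39], [0.25, 2.4], [-1.5, 4.64], [0.08, 2.09], [-2.65, 2.65]. Speed limits (rad/s): [2.22, 2.22, 2.79, 2.79, 3.14, 3.14, 3.14].

## Interface

Orientations are given as a 3x3 rotation matrix whose columns are the frame's x, y, z axes.
In Python, from cell import manip gives the robot as it stands.
- The arm moves only by the shell command python3 -m handwheel 'ROWS' [OPENING] [FORCE]. ROWS is JSON, a list of rows, each a list of 4 numbers: the shift along the tool's x, y, z in mm, then the turn about the tool's z in degrees. In form: [[dx, dy, dz, twist], ...]. A call has 1 to 5 rows; each row is the pose to reach, as a shift and turn from the pose commanded when the call began, along the tool's axes at that moment; what a row does not reach only later rows make up. A row lasts 1/8 s, in which the tool goes at most 62.5 mm and 10.7 degrees, less where a joint would pass 70% of its speed; a pose out of reach is approached as far as the arm can. A call with a gripper value outside its range is refused whole. OPENING is the opening, from 0 (shut) to 1 (fully open), set as the call begins (- or left out, the last holds). The fingers move at their own pace and stop on an object; FORCE is the grip in N (left out, the last holds). Time passes only in rows, so rows that repeat a pose let the fingers close. It gives the time, the measured TCP pose, the force and the opening at its end, in the units of the state.
- manip.get_state(): the state, without advancing time (a new reading comes with each control period).
- manip.get_image(name): name is "scene" or "side" or "wrist"; returns the picture (400x640x3 uint8, blue, green, red); there is no depth.
- manip.get_calibration(name): a dict with "mtx" (3x3 intrinsics, pixels), "R" (3x3) and "t" (3): a world point X has camera coordinates R X + t; the wrist camera has in their place "T_tool_cam" (4x4, takes a point from camera to tool coordinates, whose origin is the TCP and whose axes are the flange's). Camera axes: x right, y down, z forward; pixel columns grow to the right and rows downward; lengths in m; the calibration is good to about 2 mm. The wrist camera is an equidistant fisheye: a pixel r from the principal point sees the ray r / f radians off the axis. A picture is of the moment at which its call begins: read the wrist's pose just before it. get_calibration takes no time and is no camera call.
- manip.finish_job(): hands the job in, once; it reports no verdict.
Trained networks look in the newest picture that a camera, given by its name, has taken for a name from the list of things; names that differ only in an ending like _2 or _b are one class to them, and where a whole thing is asked for, a point or a joint stands for the part that bears it (a point fixed in the world has none). Each returns a list of dicts, best first, with "p" (0 to 1); they miss things now and then, are a little off and sometimes report something else, mostly with a low value. They report only what shows in the picture. A call takes as long as a camera call. They do not tell look-alikes from the thing itself.
- manip.look_for(camera, query): "bbox" ([left, top, right, bottom] in pixels, round what is visible of it).
The state is a dict: "clock": time; "joint_pos": joint angles; "qvel": joint speeds; "joint_efforts": joint torques, N m; "eef_pos": TCP position; "orientation": TCP orientation; "force": force on the tool from outside, world axes, zero at the start; "ft_torque": the same for the moment, N m; "grip_width": finger opening in m.
Only numpy, scipy, OpenCV 4.12 (cv2) and the standard library are available. Lean on these libraries where they do the work, as an engineer would, in place of code of your own. Each camera call takes 0.05 s, during which the arm holds its last target.

## Working session

There is one attempt and no reset: what is moved stays moved. The work goes in short steps, Python scripts to look and compute and a shell command to move; the robot and the scene stay as the last step left them, time stands still between calls to the robot, and variables do not carry over. Pictures are saved under pics/ and viewed, and the job is handed in when it is done.

```bash
ls; mkdir -p pics; python3 - <<'E'
from cell import manip
import cv2
s=manip.get_state()
for k in s: print(k,s[k])
for n in ["scene","side","wrist"]:
    cv2.imwrite(f"pics/{n}0.png",manip.get_image(n))
    c=manip.get_calibration(n)
    print(n,{k:(v.tolist() if hasattr(v,'tolist') else v) for k,v in c.items()})
E
```

```text
pics
clock 0.0
joint_pos [-1.28214806  0.33393267  0.03986108  1.46625586 -0.01339822  1.34330172
 -0.05847968]
qvel [ 0.00054682 -0.00060042  0.00085655 -0.00017774  0.0013205  -0.0005454
  0.00115346]
joint_efforts [ 4.00532790e-04 -6.56369305e+01  1.33505858e+00 -4.03795838e+01
 -5.99186076e-02  4.46481106e-02  9.77133391e-05]
eef_pos [0.2457667  0.60156487 0.40385233]
orientation [[-9.25730956e-01  3.78182406e-01 -5.14706293e-04]
 [ 3.78182740e-01  9.25729667e-01 -1.54846287e-03]
 [-1.09122527e-04 -1.62811305e-03 -9.99998669e-01]]
force [-0.07806768  0.55313152 -0.96443692]
ft_torque [-0.03164095 -0.02209215  0.03537397]
grip_width 0.08687483404545424
scene {'mtx': [[371.50589250748453, 0.0, 319.3099121606883], [0.0, 371.50589250748453, 192.32956119602645], [0.0, 0.0, 1.0]], 'R': [[-0.42011972201955156, 0.9074189994227893, 0.00949624435017763], [0.5285586162212375, 0.2531931915744106, -0.8102585988180898], [-0.7376484314282142, -0.3353862955263787, -0.585995583929254]], 't': [0.23208383139711133, -0.2735708347447535, 1.2759630351130178]}
side {'mtx': [[413.4104665261556, 0.0, 322.6501425559786], [0.0, 413.4104665261556, 193.377999969432], [0.0, 0.0, 1.0]], 'R': [[0.9097251102043044, -0.4151953962321092, 0.0036064957268046693], [-0.20307097809415509, -0.45248680842887395, -0.8683420213566394], [0.3621635013631948, 0.7892201664589629, -0.4959527468769961]], 't': [-0.5150362936292151, 0.1738807346410906, 0.6566780801737859]}
wrist {'mtx': [[309.70691628693146, 0.0, 315.21607127319226], [0.0, 309.70691628693146, 199.1785030712527], [0.0, 0.0, 1.0]], 'T_tool_cam': [[0.0006700439177748533, -0.9646970577788241, -0.26336123054471483, 0.07159086372768307], [0.9999997755163098, 0.0006471563088239315, 0.00017365494617705576, -0.0017331972184527755], [2.9114662009155988e-06, -0.2633612877808546, 0.9646972748432181, 0.020269627674171675], [0.0, 0.0, 0.0, 1.0]]}
```

View pics/scene0.png

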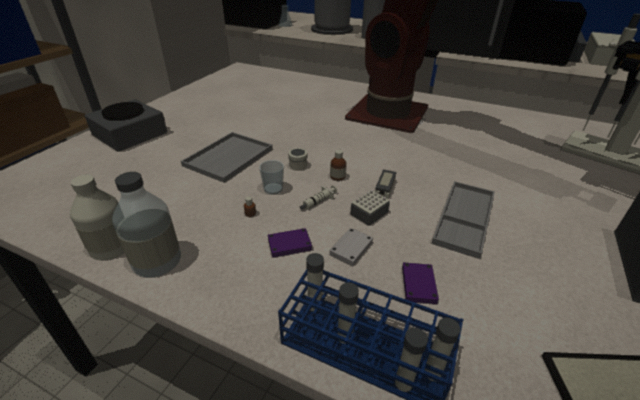

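View pics/side0.png

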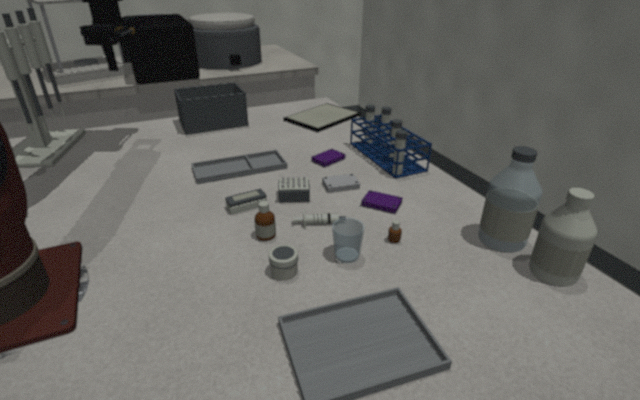

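View pics/wrist0.png

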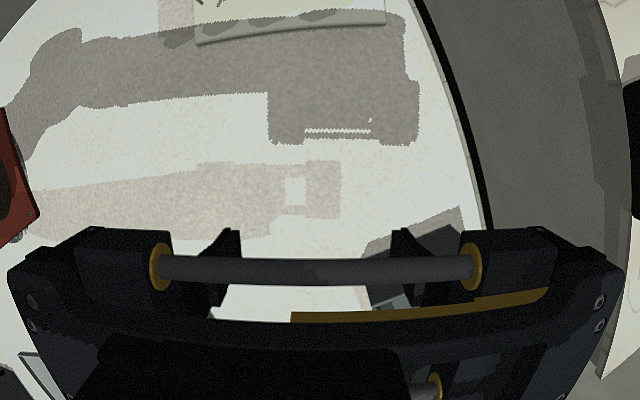

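```bash
cat > h.py <<'E'
import numpy as np, cv2
from cell import manip
def ray(cam,uv,st=None):
    c=manip.get_calibration(cam);K=np.array(c["mtx"])
    x=(uv[0]-K[0,2])/K[0,0]; y=(uv[1]-K[1,2])/K[1,1]
    if cam=="wrist":
        th=np.hypot(x,y); d=np.array([x/th*np.sin(th),y/th*np.sin(th),np.cos(th)]) if th>1e-9 else np.array([0,0,1.])
        T=np.array(c["T_tool_cam"]);R=np.array(st["orientation"]);p=np.array(st["eef_pos"])
        return p+R@T[:3,3], R@T[:3,:3]@d
    R=np.array(c["R"]);t=np.array(c["t"])
    return -R.T@t, R.T@np.array([x,y,1.])
def onz(cam,uv,z,st=None):
    o,d=ray(cam,uv,st); return o+d*(z-o[2])/d[2]
def proj(cam,X,st=None):
    c=manip.get_calibration(cam);K=np.array(c["mtx"]);X=np.array(X,float)
    if cam=="wrist":
        T=np.array(c["T_tool_cam"]);R=np.array(st["orientation"]);p=np.array(st["eef_pos"])
        q=R.T@(X-p); q=T[:3,:3].T@(q-T[:3,3]); r=np.hypot(q[0],q[1]); th=np.arctan2(r,q[2])
        return np.array([K[0,2]+K[0,0]*th*q[0]/r,K[1,2]+K[1,1]*th*q[1]/r])
    q=np.array(c["R"])@X+np.array(c["t"]); return np.array([K[0,2]+K[0,0]*q[0]/q[2],K[1,2]+K[1,1]*q[1]/q[2]])
E
python3 - <<'E'
from h import *
Z=dict(wide_tray=.01,bay_tray=.01,block=.008,jar=.021,slide_box=.014,syringe=.01,bottle=.038,vial=.022,beaker=.033,tip_box=.021)
im={n:manip.get_image(n) for n in("scene","side")}
for n in Z:
    for c in("scene","side"):
        for r in manip.look_for(c,n)[:3]:
            b=r["bbox"];uv=((b[0]+b[2])/2,(b[1]+b[3])/2)
            print(n,c,round(r["p"],2),np.round(b),onz(c,uv,Z[n]).round(3)[:2])
print(manip.get_state()["clock"])
i=im["scene"];cv2.imwrite("pics/s1.png",cv2.resize(i[120:300,170:510],None,fx=2.35,fy=2.35,interpolation=cv2.INTER_CUBIC))
E
```

```text
wide_tray scene 0.64 [183. 134. 272. 182.] [ 0.501 -0.297]
wide_tray side 0.82 [276. 286. 450. 398.] [ 0.485 -0.314]
bay_tray scene 0.97 [432. 182. 494. 257.] [0.493 0.315]
bay_tray side 0.92 [191. 149. 291. 188.] [0.472 0.294]
block scene 0.86 [270. 226. 315. 259.] [0.712 0.015]
block scene 0.62 [402. 263. 438. 304.] [0.708 0.268]
block scene 0.57 [331. 231. 371. 267.] [0.679 0.127]
block side 0.85 [320. 171. 360. 192.] [0.672 0.131]
block side 0.75 [363. 192. 405. 214.] [0.715 0.002]
block side 0.66 [308. 152. 345. 168.] [0.695 0.255]
jar scene 0.55 [352. 190. 392. 225.] [0.553 0.126]
jar side 0.78 [270. 248. 297. 286.] [ 0.435 -0.128]
slide_box scene 0.66 [378. 171. 399. 202.] [0.449 0.135]
slide_box side 0.88 [225. 190. 268. 214.] [0.438 0.121]
slide_box side 0.72 [276. 288. 454. 398.] [ 0.485 -0.32 ]
slide_box side 0.45 [320. 172. 358. 191.] [0.664 0.12 ]
syringe scene 0.76 [300. 185. 338. 205.] [ 0.547 -0.003]
syringe side 0.71 [294. 213. 342. 230.] [ 0.552 -0.009]
bottle scene 0.92 [330. 150. 348. 180.] [0.445 0.003]
bottle side 0.73 [255. 202. 275. 241.] [ 0.442 -0.007]
bottle side 0.52 [332. 218. 365. 265.] [ 0.558 -0.129]
vial scene 0.74 [242. 198. 251. 213.] [ 0.665 -0.125]
vial side 0.76 [388. 221. 402. 243.] [ 0.664 -0.12 ]
beaker scene 0.86 [260. 162. 284. 194.] [ 0.56  -0.121]
beaker side 0.72 [330. 216. 363. 264.] [ 0.56  -0.118]
tip_box scene 0.6 [350. 193. 392. 225.] [0.557 0.127]
tip_box side 0.69 [280. 174. 310. 204.] [0.55  0.118]
1.25
```

View pics/s1.png

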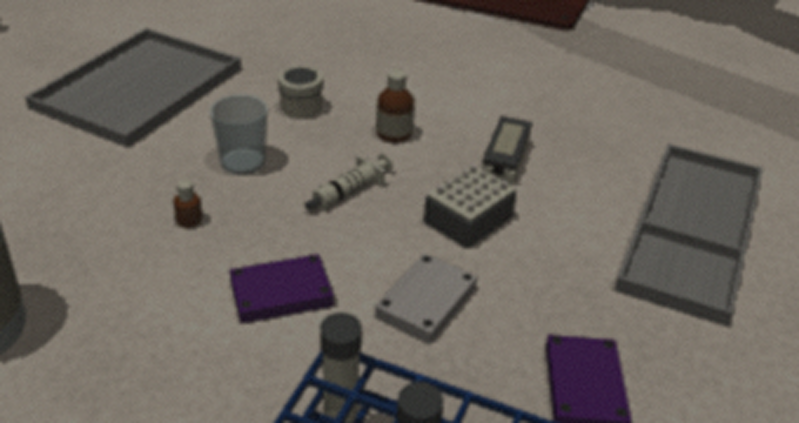

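```bash
python3 -m handwheel '[[-60,-52,0,-5],[-120,-104,0,-10],[-180,-156,0,-15],[-230,-200,0,-22],[-265,-230,0,-22]]'; python3 -c "
from h import *
s=manip.get_state();print(s['clock'],s['eef_pos'],s['orientation'],s['joint_pos'])"
```

```text
clock: 1.88
eef_pos: [0.3875, 0.3208, 0.405]
orientation: [[-1.0, 0.002, 0.0], [0.002, 1.0, 0.001], [-0.0, 0.001, -1.0]]
force: [0.3, -0.1, 0.3]
grip_width: 0.0872
1.875 [0.38745143 0.32075589 0.40504543] [[-9.99997653e-01  2.12441421e-03  4.25481443e-04]
 [ 2.12470887e-03  9.99997502e-01  6.93278989e-04]
 [-4.24007569e-04  6.94181386e-04 -9.99999669e-01]] [-0.94793827  0.02927079  0.17218383  1.82265483 -0.00542482  1.2893143
  0.7943479 ]
```

```bash
python3 -m handwheel '[[-50,-37,10,0],[-100,-75,25,0],[-140,-125,40,0],[-160,-180,55,0],[-160,-220,55,0]]'; python3 - <<'E'
from h import *
s=manip.get_state();im=manip.get_image("wrist");cv2.imwrite("pics/w1.png",im);print(s['clock'],s['eef_pos'],np.abs(s['qvel']).max())
import pickle;pickle.dump(s,open('w1.pkl','wb'))
E
```

```text
clock: 2.5
eef_pos: [0.5467, 0.0992, 0.3485]
orientation: [[-1.0, 0.006, -0.001], [0.006, 1.0, -0.002], [0.001, -0.002, -1.0]]
force: [-0.7, -0.0, 0.0]
grip_width: 0.087
2.5 [0.5466629  0.09917368 0.3485166 ] 0.5707453244285129
```

View pics/w1.png

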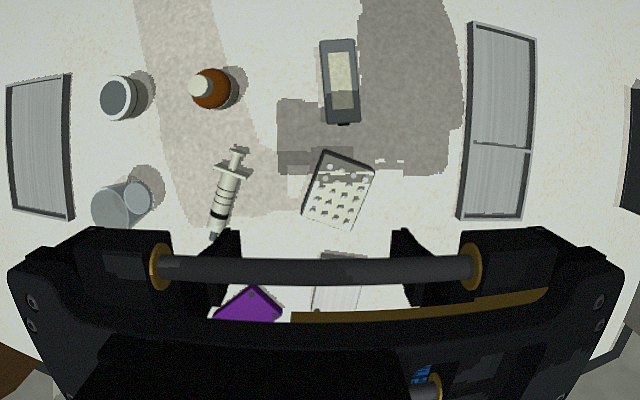

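```bash
python3 -m handwheel '[[0,-50,0,0],[0,-100,0,0],[0,-100,0,0],[0,-100,0,0]]'; python3 - <<'E'
from h import *
s=manip.get_state();im=manip.get_image("wrist");cv2.imwrite("pics/w2.png",im);print(s['clock'],s['eef_pos'],np.abs(s['qvel']).max())
import pickle;pickle.dump((s,im),open('w2.pkl','wb'))
E
python3 -m handwheel '[[-60,0,0,0],[-120,0,0,0],[-160,40,0,0],[-160,40,0,0],[-160,40,0,0]]'; python3 - <<'E'
from h import *
s=manip.get_state();im=manip.get_image("wrist");cv2.imwrite("pics/w3.png",im);print(s['clock'],s['eef_pos'],np.abs(s['qvel']).max())
import pickle;pickle.dump((s,im),open('w3.pkl','wb'))
E
```

```text
clock: 3.05
eef_pos: [0.5456, 0.0028, 0.3499]
orientation: [[-1.0, 0.004, 0.0], [0.004, 1.0, 0.001], [-0.0, 0.001, -1.0]]
force: [-0.7, 0.6, 0.0]
grip_width: 0.0867
3.05 [0.5455821  0.0028223  0.34989213] 0.017967867734608844
clock: 3.72
eef_pos: [0.7056, 0.0431, 0.349]
orientation: [[-1.0, 0.002, -0.001], [0.002, 1.0, -0.0], [0.001, -0.0, -1.0]]
force: [-0.1, 0.4, 0.5]
grip_width: 0.0869
3.725 [0.7056458  0.04307873 0.34898121] 0.03142285772052939
```

View pics/w2.png

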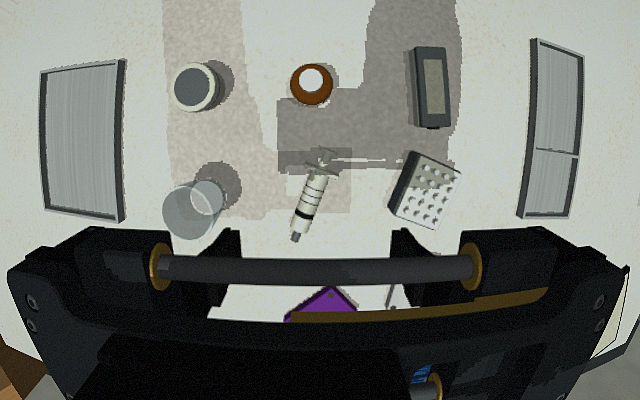

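View pics/w3.png

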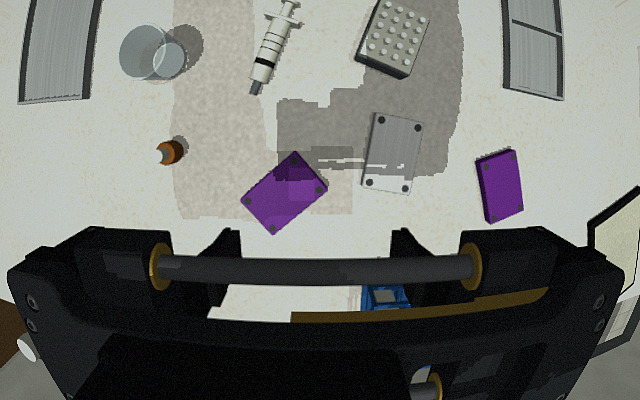

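```bash
python3 - <<'E'
import cv2,pickle
s,im=pickle.load(open('w2.pkl','rb'))
a=cv2.resize(im[30:250,150:350],None,fx=2.7,fy=2.7,interpolation=cv2.INTER_CUBIC)
cv2.imwrite('pics/c1.png',a)
b=cv2.resize(im[30:230,380:600],None,fx=3,fy=3,interpolation=cv2.INTER_CUBIC)
cv2.imwrite('pics/c2.png',b)
c=cv2.resize(im[50:230,30:130],None,fx=3,fy=3,interpolation=cv2.INTER_CUBIC)
cv2.imwrite('pics/c3.png',c)
s,im=pickle.load(open('w3.pkl','rb'))
b=cv2.resize(im[100:250,230:440],None,fx=3.5,fy=3.5,interpolation=cv2.INTER_CUBIC)
cv2.imwrite('pics/c4.png',b)
E
```

```text
(no output)
```

View pics/c1.png

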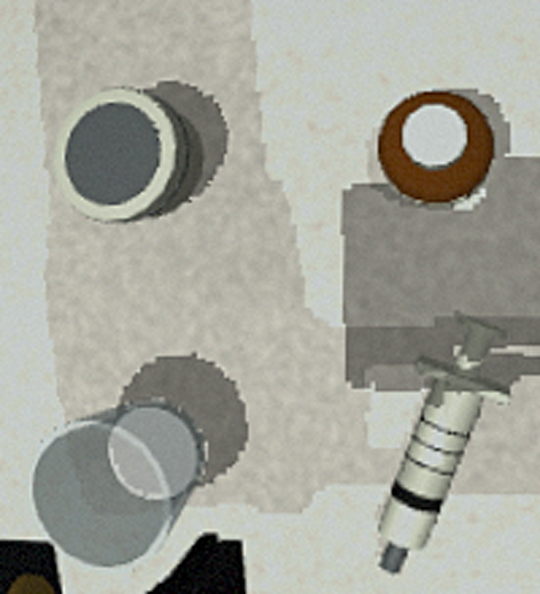

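View pics/c2.png

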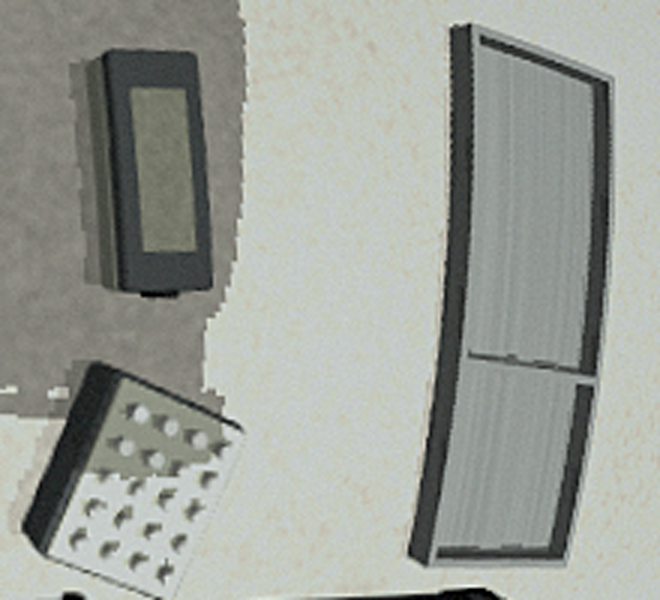

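View pics/c3.png

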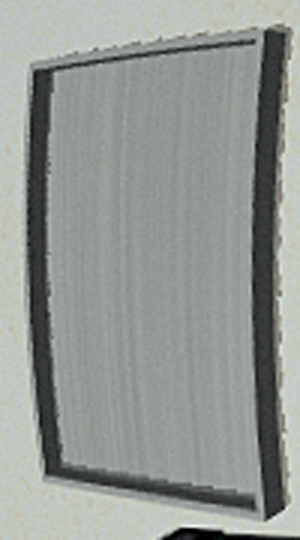

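View pics/c4.png

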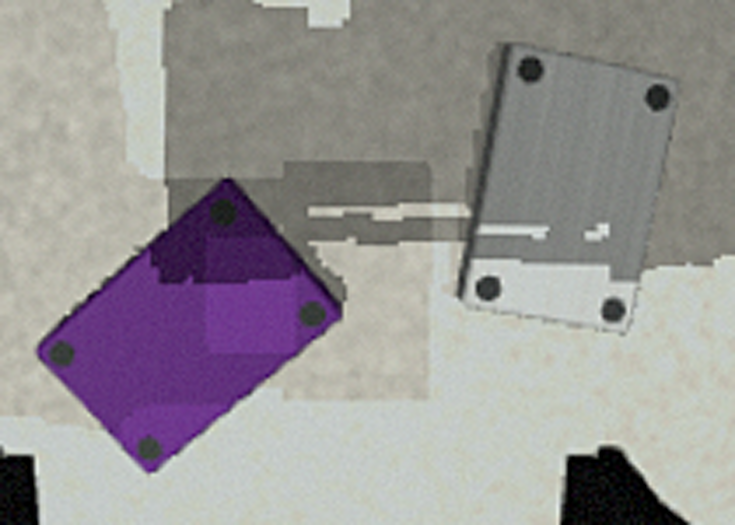

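```bash
cat > m.py <<'E'
from h import *
import pickle
s2=pickle.load(open('w2.pkl','rb'))[0];s3=pickle.load(open('w3.pkl','rb'))[0]
def P(pts,z,sc,o,s): return np.array([onz("wrist",(p[0]/sc+o[0],p[1]/sc+o[1]),z,s)[:2] for p in pts])
def rep(n,a):
    print(n,'c',a.mean(0).round(4),'edges',[ (round(1000*np.hypot(*d),1),round(np.degrees(np.arctan2(d[1],d[0])),1)) for d in np.roll(a,-1,0)-a])
E
python3 - <<'E'
from m import *
rep('block dots',P([(530,69),(657,97),(613,310),(488,288)],.016,3.5,(230,100),s3))
rep('block corn',P([(506,44),(677,78),(627,333),(463,298)],.016,3.5,(230,100),s3))
rep('purple',P([(228,179),(342,308),(152,472),(38,348)],.016,3.5,(230,100),s3))
rep('slide',P([(103,51),(196,51),(212,290),(120,291)],.028,3,(380,30),s2))
rep('bay',P([(470,25),(615,78),(567,565),(429,565)],.016,3,(380,30),s2))
rep('wall',P([(467,355),(597,381)],.016,3,(380,30),s2))
rep('wide',P([(30,62),(266,28),(265,520),(42,482)],.016,3,(30,50),s2))
rep('tip',P([(96,362),(245,430),(170,598),(48,556)],.043,3,(380,30),s2))
for n,p,z in [('jar lid',(120,154),.042),('jar disc',(113,153),.042),('bottle cap',(434,135),.076),('bottle body',(437,147),.045),('beaker rim',(102,494),.066),('beaker bot',(155,452),.002),('syr thumb',(482,335),.01),('syr flange',(463,378),.0105),('syr captip',(391,572),.0105),('syr band',(417,497),.0105)]:
    print(n,P([p],z,2.7,(150,30),s2).round(4))
E
```

```text
block dots c [0.6708 0.1228] edges [(np.float64(39.9), np.float64(80.4)), (np.float64(66.0), np.float64(-9.2)), (np.float64(40.0), np.float64(-99.5)), (np.float64(66.1), np.float64(170.7))]
block corn c [0.6701 0.122 ] edges [(np.float64(53.3), np.float64(81.7)), (np.float64(79.3), np.float64(-8.5)), (np.float64(53.1), np.float64(-101.6)), (np.float64(76.2), np.float64(171.8))]
purple c [0.7129 0.0082] edges [(np.float64(50.9), np.float64(40.9)), (np.float64(78.6), np.float64(-48.3)), (np.float64(52.4), np.float64(-140.0)), (np.float64(77.8), np.float64(130.6))]
slide c [0.4386 0.1206] edges [(np.float64(34.4), np.float64(96.7)), (np.float64(83.6), np.float64(4.6)), (np.float64(34.5), np.float64(-86.3)), (np.float64(81.9), np.float64(-175.5))]
bay c [0.4728 0.3148] edges [(np.float64(95.6), np.float64(88.7)), (np.float64(228.2), np.float64(-1.9)), (np.float64(93.0), np.float64(-91.9)), (np.float64(227.3), np.float64(178.7))]
wall c [0.4983 0.3147] edges [(np.float64(88.2), np.float64(86.5)), (np.float64(88.2), np.float64(-93.5))]
wide c [ 0.4831 -0.3091] edges [(np.float64(149.5), np.float64(84.2)), (np.float64(199.1), np.float64(-6.1)), (np.float64(149.4), np.float64(-95.6)), (np.float64(199.8), np.float64(173.9))]
tip c [0.5455 0.1136] edges [(np.float64(59.9), np.float64(69.3)), (np.float64(63.7), np.float64(-20.2)), (np.float64(49.0), np.float64(-109.2)), (np.float64(66.0), np.float64(169.2))]
jar lid [[ 0.4399 -0.1143]]
jar disc [[ 0.4393 -0.117 ]]
bottle cap [[ 0.4432 -0.002 ]]
bottle body [[ 0.4437 -0.0014]]
beaker rim [[ 0.5585 -0.1196]]
beaker bot [[ 0.5603 -0.1217]]
syr thumb [[0.5122 0.0152]]
syr flange [[0.5289 0.0079]]
syr captip [[ 0.6099 -0.0217]]
syr band [[ 0.5772 -0.0104]]
```

```bash
cat > go.py <<'E'
import sys
from h import *
# x y z(TCP) yaw(deg, ccw from above, 0: tool x=-X) -> row
x,y,z,yaw=map(float,sys.argv[1:5])
s=manip.get_state();R=np.array(s['orientation']);d=R.T@(np.array([x,y,z])-s['eef_pos'])
cur=np.degrees(np.arctan2(-R[1,0],-R[0,0]))
print('t',round(s['clock'],2),'row',(d*1000).round(1),'twist',round(-((yaw-cur+90)%180-90),1),'F',np.round(s['force'],1),'w',round(s['grip_width'],4), 'at',np.round(s['eef_pos'],4),'yaw',round(cur,1),'q7',round(s['joint_pos'][6],2))
E
python3 go.py .6708 .1226 .23 -9.3
```

```text
t 3.77 row [ 34.7  80.5 119.5] twist 9.1 F [-0.5 -0.8  0.8] w 0.0873 at [0.7054 0.042  0.3495] yaw -0.2 q7 1.6
```

```bash
python3 -m handwheel '[[20,50,30,5],[35,80,80,9],[35,80,119,9],[35,80,119,9]]' 1 20; python3 go.py .6708 .1226 .185 -9.3; python3 -c "
from h import *
cv2.imwrite('pics/w4.png',manip.get_image('wrist'))"
```

```text
clock: 4.28
eef_pos: [0.6692, 0.1215, 0.2285]
orientation: [[-0.987, 0.16, -0.005], [0.16, 0.987, -0.001], [0.005, -0.002, -1.0]]
force: [-0.1, 0.0, 0.7]
grip_width: 0.087
t 4.28 row [-1.6  1.5 43.5] twist 0.1 F [-0.1  0.   0.7] w 0.087 at [0.6692 0.1215 0.2285] yaw -9.2 q7 1.36
```

View pics/w4.png

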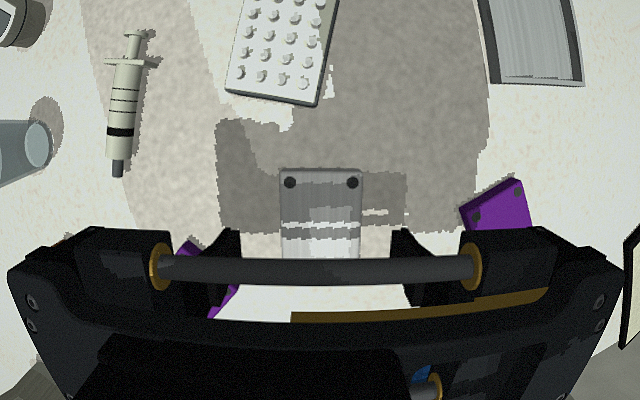

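```bash
python3 -m handwheel '[[0,1,25,0],[-1,1,43,0],[-1,1,43,0]]' && python3 -m handwheel '[[0,0,0,0],[0,0,0,0],[0,0,0,0],[0,0,0,0],[0,0,0,0]]' 0 30; python3 go.py .4362 -.3042 .3 -6
```

```text
clock: 4.7
eef_pos: [0.6721, 0.1219, 0.1876]
orientation: [[-0.987, 0.161, -0.001], [0.161, 0.987, -0.0], [0.001, -0.001, -1.0]]
force: [-0.1, -0.1, 0.5]
grip_width: 0.0872
clock: 5.32
eef_pos: [0.6723, 0.1227, 0.188]
orientation: [[-0.987, 0.16, 0.0], [0.16, 0.987, 0.0], [-0.0, 0.0, -1.0]]
force: [-0.8, 0.9, 2.2]
grip_width: 0.0534
t 5.33 row [ 164.6 -459.2 -112.2] twist -3.2 F [-0.8  0.9  2.2] w 0.0534 at [0.6723 0.1227 0.188 ] yaw -9.2 q7 1.37
```

```bash
python3 -m handwheel '[[0,0,-40,0],[0,0,-90,0],[30,-40,-112,0],[60,-95,-112,0],[90,-150,-112,0]]'; python3 go.py .4362 -.3042 .3 -6
```

```text
clock: 5.95
eef_pos: [0.5581, -0.0123, 0.2998]
orientation: [[-0.987, 0.16, 0.0], [0.16, 0.987, -0.0], [-0.0, -0.0, -1.0]]
force: [0.7, -0.9, -1.1]
grip_width: 0.0535
t 5.95 row [ 7.370e+01 -3.077e+02 -2.000e-01] twist -3.2 F [ 0.7 -0.9 -1.1] w 0.0535 at [ 0.5581 -0.0123  0.2998] yaw -9.2 q7 1.48
```

```bash
python3 -m handwheel '[[15,-60,0,-1],[30,-120,0,-2],[45,-180,0,-3],[60,-240,0,-3],[72,-298,0,-3]]';python3 -m handwheel '[[0,-6,0,0],[1,-9,0,0],[1,-9,0,0]]'; python3 go.py .4362 -.3042 .193 -6; python3 -c "
from h import *
import pickle
s=manip.get_state();im=manip.get_image('wrist')
cv2.imwrite('pics/w5.png',im);pickle.dump((s,im),open('w5.pkl','wb'))"
```

```text
clock: 6.58
eef_pos: [0.4392, -0.2952, 0.2999]
orientation: [[-0.994, 0.109, 0.0], [0.109, 0.994, 0.0], [-0.0, 0.0, -1.0]]
force: [0.9, -0.4, -2.0]
grip_width: 0.0534
clock: 6.95
eef_pos: [0.4393, -0.3011, 0.2995]
orientation: [[-0.994, 0.107, -0.0], [0.107, 0.994, 0.001], [0.0, 0.0, -1.0]]
force: [-0.0, 0.5, -2.0]
grip_width: 0.0534
t 6.95 row [  2.7  -3.4 106.5] twist -0.1 F [-0.   0.5 -2. ] w 0.0534 at [ 0.4393 -0.3011  0.2995] yaw -6.1 q7 2.13
```

View pics/w5.png

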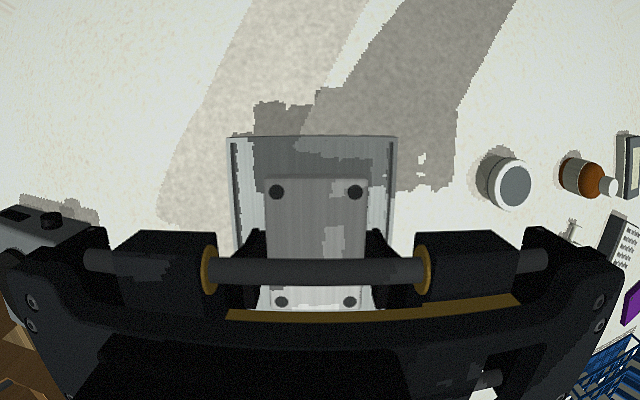

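```bash
python3 - <<'E'
from m import *
s,im=pickle.load(open('w5.pkl','rb'))
rep('rim',P([(227,137),(397,135)],.016,1,(0,0),s))
d=P([(276,192),(355,191)],s['eef_pos'][2]-.188+.016,1,(0,0),s);rep('dots',d)
a=np.radians(-6);R=np.array([[np.cos(a),-np.sin(a)],[np.sin(a),np.cos(a)]])
print('expected -x edge ctr',np.array([.4831,-.3091])+R@[-.1,0],'dotsrel',R.T@(d.mean(0)-s['eef_pos'][:2]))
E
```

```text
rim c [ 0.382  -0.2996] edges [(np.float64(147.4), np.float64(84.5)), (np.float64(147.4), np.float64(-95.5))]
dots c [ 0.4045 -0.299 ] edges [(np.float64(40.1), np.float64(84.7)), (np.float64(40.1), np.float64(-95.3))]
expected -x edge ctr [ 0.38364781 -0.29864715] dotsrel [-0.03477122 -0.00146968]
```

```bash
python3 -m handwheel '[[0,-2,50,0],[0,-2,90,0],[0,-2,104,0],[0,-2,107,0],[0,-2,107,0]]'; python3 go.py .4362 -.3042 .193 -6
```

```text
clock: 7.62
eef_pos: [0.4392, -0.3045, 0.194]
orientation: [[-0.994, 0.108, 0.002], [0.108, 0.994, -0.001], [-0.002, -0.0, -1.0]]
force: [-0.1, -0.7, -1.8]
grip_width: 0.0538
t 7.62 row [ 3.  -0.1  1. ] twist -0.2 F [-0.1 -0.7 -1.8] w 0.0538 at [ 0.4392 -0.3045  0.194 ] yaw -6.2 q7 2.25
```

```bash
python3 -m handwheel '[[0,0,2,0],[0,0,2,0]]'; python3 -m handwheel '[[0,0,1,0],[0,0,0,0],[0,0,0,0]]' 0.9; python3 -m handwheel '[[0,0,-50,0],[0,0,-100,0],[0,0,-100,0],[0,0,-100,0]]'; python3 - <<'E'
from h import *
import pickle
s=manip.get_state();im=manip.get_image('wrist')
cv2.imwrite('pics/w6.png',im);pickle.dump((s,im),open('w6.pkl','wb'))
E
python3 go.py .4395 -.116 .3 0
```

```text
clock: 7.88
eef_pos: [0.4391, -0.3046, 0.1919]
orientation: [[-0.994, 0.108, 0.002], [0.108, 0.994, -0.001], [-0.002, -0.0, -1.0]]
force: [0.9, 0.3, 6.4]
grip_width: 0.0536
clock: 8.25
eef_pos: [0.4384, -0.3043, 0.1908]
orientation: [[-0.994, 0.108, 0.0], [0.108, 0.994, -0.0], [-0.0, -0.0, -1.0]]
force: [0.7, -0.7, 0.3]
grip_width: 0.0742
clock: 8.75
eef_pos: [0.4383, -0.304, 0.2904]
orientation: [[-0.994, 0.108, -0.0], [0.108, 0.994, 0.0], [0.0, 0.0, -1.0]]
force: [0.0, 0.4, -0.6]
grip_width: 0.078
t 8.8 row [ 19.  186.9 -10. ] twist -6.2 F [-0.3  0.2 -0.2] w 0.0782 at [ 0.4382 -0.3039  0.2899] yaw -6.2 q7 2.15
```

View pics/w6.png

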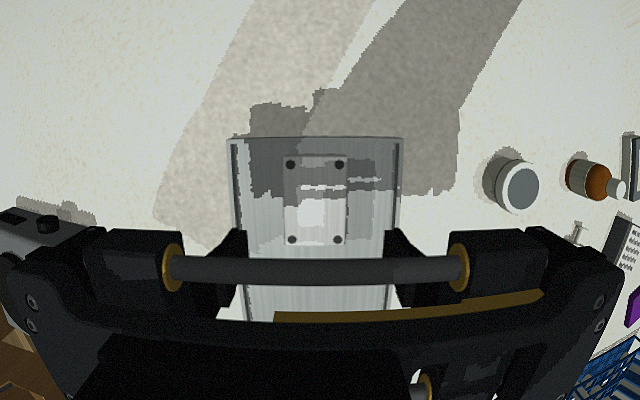

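```bash
python3 - <<'E'
from m import *
s,im=pickle.load(open('w6.pkl','rb'))
rep('dots',P([(290.3,165),(339,164),(337.5,240),(291.5,239.5)],.020,1,(0,0),s))
print(P([(518,186)],.042,1,(0,0),s))
b=cv2.resize(im[150:250,260:360],None,fx=5,fy=5,interpolation=cv2.INTER_CUBIC);cv2.imwrite('pics/c5.png',b)
E
```

```text
dots c [ 0.438  -0.3061] edges [(np.float64(39.8), np.float64(85.0)), (np.float64(66.8), np.float64(-6.1)), (np.float64(40.3), np.float64(-96.8)), (np.float64(65.5), np.float64(173.5))]
[[ 0.43569886 -0.12489483]]
```

View pics/c5.png

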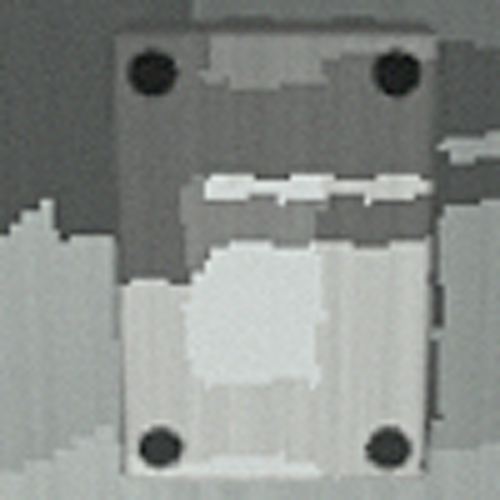

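```bash
python3 -m handwheel '[[0,60,-10,-2],[0,120,-10,-4],[0,170,-10,-6],[0,180,-10,-6],[0,180,-10,-6]]'; python3 - <<'E'
from h import *
import pickle
s=manip.get_state();im=manip.get_image('wrist')
cv2.imwrite('pics/w7.png',im);pickle.dump((s,im),open('w7.pkl','wb'))
E
python3 go.py .4395 -.116 .3 0
```

```text
clock: 9.43
eef_pos: [0.4577, -0.1252, 0.3]
orientation: [[-1.0, 0.003, -0.002], [0.003, 1.0, -0.0], [0.002, -0.0, -1.0]]
force: [0.4, -0.8, 0.7]
grip_width: 0.0782
t 9.47 row [18.2 10.1  0.2] twist -0.3 F [-0.4 -0.3  0.2] w 0.0782 at [ 0.4576 -0.1262  0.3002] yaw -0.3 q7 1.78
```

View pics/w7.png

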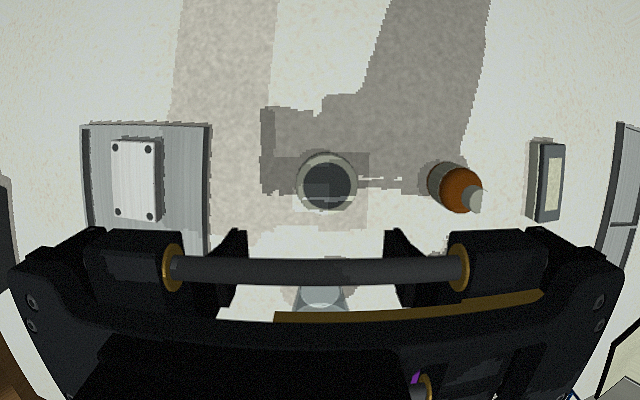

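```bash
python3 - <<'E'
from m import *
s,im=pickle.load(open('w7.pkl','rb'))
print(P([(326,186),(326,182),(296,182),(357,182)],.042,1,(0,0),s).round(4),s['eef_pos'])
rep('dots',P([(116,147.5),(148,149.5),(149,216),(118,212)],.020,1,(0,0),s))
b=cv2.resize(im[130:230,270:380],None,fx=5,fy=5,interpolation=cv2.INTER_CUBIC);cv2.imwrite('pics/c6.png',b)
E
```

```text
[[ 0.4392 -0.1184]
 [ 0.436  -0.1185]
 [ 0.4359 -0.142 ]
 [ 0.436  -0.0939]] [ 0.45774616 -0.12517391  0.29996512]
dots c [ 0.4382 -0.3054] edges [(np.float64(38.7), np.float64(83.5)), (np.float64(65.4), np.float64(-6.8)), (np.float64(39.0), np.float64(-95.3)), (np.float64(66.2), np.float64(172.9))]
```

View pics/c6.png

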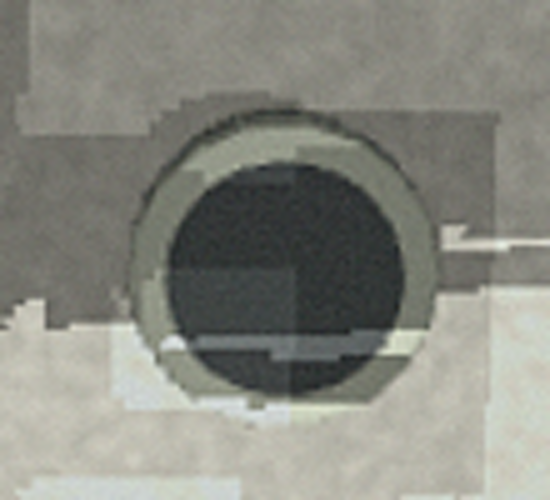

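```bash
python3 -m handwheel '[[18,8,0,0],[18,8,0,0],[18,8,40,0],[18,8,70,0],[18,8,70,0]]'; python3 go.py .439 -.1175 .202 0; python3 -c "
from h import *
cv2.imwrite('pics/w8.png',manip.get_image('wrist'))"
```

```text
clock: 10.1
eef_pos: [0.4393, -0.1183, 0.2292]
orientation: [[-1.0, 0.006, -0.004], [0.006, 1.0, -0.001], [0.004, -0.001, -1.0]]
force: [0.3, -0.4, 1.6]
grip_width: 0.0786
t 10.1 row [ 0.2  0.8 27.2] twist -0.3 F [ 0.3 -0.4  1.6] w 0.0786 at [ 0.4393 -0.1183  0.2292] yaw -0.3 q7 1.82
```

View pics/w8.png

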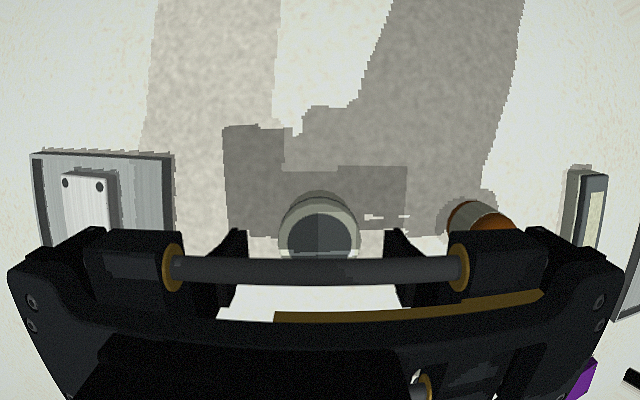

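Jar lid (320,230) sits centred between the fingers (238 and 392). Down and grip.

```bash
python3 -m handwheel '[[0,1,20,0],[0,1,27,0],[0,1,27,0]]' && python3 -m handwheel '[[0,0,0,0],[0,0,0,0],[0,0,0,0],[0,0,0,0],[0,0,0,0]]' 0 15; python3 go.py .438 -.305 .3 -6
```

```text
clock: 10.52
eef_pos: [0.4403, -0.1166, 0.2043]
orientation: [[-1.0, 0.004, 0.0], [0.004, 1.0, -0.0], [-0.0, -0.0, -1.0]]
force: [-0.6, -0.5, 1.2]
grip_width: 0.0783
clock: 11.15
eef_pos: [0.4401, -0.1163, 0.2039]
orientation: [[-1.0, 0.004, 0.0], [0.004, 1.0, 0.0], [-0.0, 0.0, -1.0]]
force: [0.1, 0.1, 3.7]
grip_width: 0.0497
t 11.15 row [   1.4 -188.7  -96.1] twist 5.8 F [0.1 0.1 3.7] w 0.0497 at [ 0.4401 -0.1163  0.2039] yaw -0.2 q7 1.86
```

```bash
python3 -m handwheel '[[0,0,-30,0],[0,0,-60,0],[0,-50,-70,2],[0,-105,-70,4],[0,-155,-70,6]]'; python3 -m handwheel '[[0,-25,0,0],[0,-34,0,0],[0,-34,0,0],[0,-34,0,0]]'; python3 - <<'E'
from h import *
import pickle
s=manip.get_state();im=manip.get_image('wrist')
cv2.imwrite('pics/w9.png',im);pickle.dump((s,im),open('w9.pkl','wb'))
E
python3 go.py .439 -.305 .2239 -6
```

```text
clock: 11.78
eef_pos: [0.4392, -0.2729, 0.2741]
orientation: [[-0.994, 0.109, 0.001], [0.109, 0.994, -0.0], [-0.001, 0.0, -1.0]]
force: [1.0, 0.3, -0.4]
grip_width: 0.0498
clock: 12.28
eef_pos: [0.4361, -0.3038, 0.2736]
orientation: [[-0.994, 0.107, -0.0], [0.107, 0.994, 0.001], [0.0, 0.001, -1.0]]
force: [1.1, -0.6, -0.2]
grip_width: 0.0494
t 12.32 row [-3.  -0.9 49.8] twist -0.1 F [0.5 0.7 0.5] w 0.0495 at [ 0.4361 -0.3038  0.2737] yaw -6.1 q7 2.18
```

View pics/w9.png

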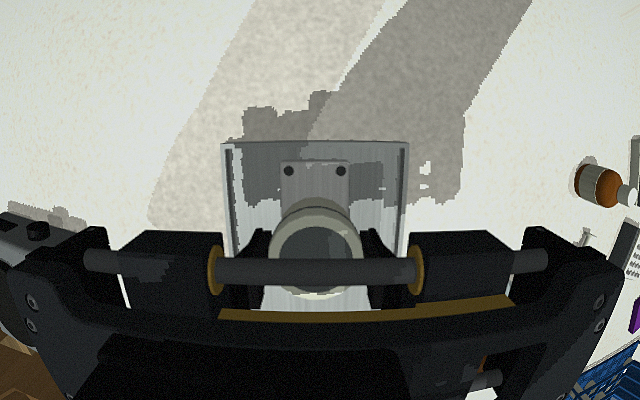

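```bash
python3 -m handwheel '[[-3,-1,20,0],[-3,-1,40,0],[-3,-1,47,0],[-3,-1,49,0],[-3,-1,49,0]]'; python3 go.py .439 -.305 .2239 -6
```

```text
clock: 12.95
eef_pos: [0.4388, -0.3064, 0.2253]
orientation: [[-0.994, 0.108, 0.001], [0.108, 0.994, -0.0], [-0.001, -0.0, -1.0]]
force: [-0.2, 0.8, 0.0]
grip_width: 0.0495
t 12.95 row [-0.   1.4  1.4] twist -0.2 F [-0.2  0.8  0. ] w 0.0495 at [ 0.4388 -0.3064  0.2253] yaw -6.2 q7 2.24
```

```bash
python3 -m handwheel '[[0,1,2,0],[0,1,2,0]]'; python3 -m handwheel '[[0,0,0,0],[0,0,0,0],[0,0,0,0],[0,0,0,0]]' 0.85; python3 -m handwheel '[[0,0,-40,0],[0,0,-80,0],[0,0,-80,0],[0,0,-80,0]]'; python3 - <<'E'
from h import *
import pickle
s=manip.get_state();im=manip.get_image('wrist')
cv2.imwrite('pics/w10.png',im);pickle.dump((s,im),open('w10.pkl','wb'))
E
python3 go.py .4395 .1206 .31 4.6
```

```text
clock: 13.2
eef_pos: [0.439, -0.3059, 0.2239]
orientation: [[-0.994, 0.109, 0.002], [0.109, 0.994, -0.001], [-0.002, -0.0, -1.0]]
force: [-2.6, -0.5, 7.6]
grip_width: 0.0493
clock: 13.7
eef_pos: [0.4387, -0.3053, 0.2227]
orientation: [[-0.994, 0.108, -0.0], [0.108, 0.994, 0.0], [0.0, 0.0, -1.0]]
force: [-0.2, 0.4, 1.2]
grip_width: 0.0727
clock: 14.2
eef_pos: [0.4386, -0.3051, 0.3023]
orientation: [[-0.994, 0.108, -0.0], [0.108, 0.994, 0.0], [0.0, 0.0, -1.0]]
force: [0.3, 1.0, -0.3]
grip_width: 0.0741
t 14.25 row [ 45.  423.3  -7.9] twist -10.8 F [ 0.1  1.1 -0.2] w 0.0739 at [ 0.4384 -0.3051  0.3019] yaw -6.2 q7 2.15
```

View pics/w10.png

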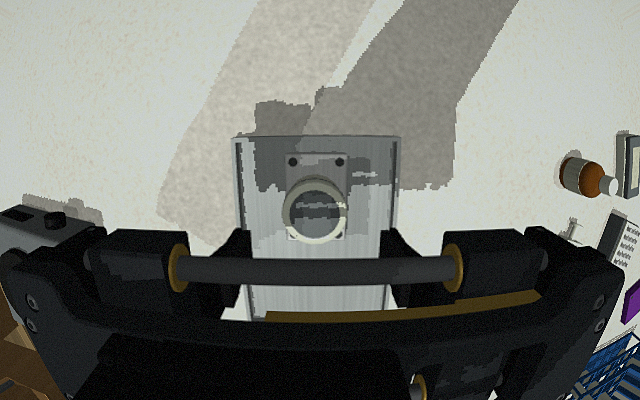

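```bash
python3 - <<'E'
from m import *
s,im=pickle.load(open('w10.pkl','rb'))
print(P([(315,212.5)],.062,1,(0,0),s).round(4))
rep('dots',P([(293,161.5),(340,161.5)],.020,1,(0,0),s))
a=np.radians(-6.1);print(P([(293,161.5),(340,161.5)],.020,1,(0,0),s).mean(0)+.033*np.array([np.cos(a),np.sin(a)]))
E
```

```text
[[ 0.4367 -0.3067]]
dots c [ 0.4048 -0.302 ] edges [(np.float64(40.2), np.float64(83.8)), (np.float64(40.2), np.float64(-96.2))]
[ 0.4376069  -0.30548903]
```

```bash
python3 -m handwheel '[[0,60,-20,0],[5,120,-20,0],[10,180,-10,0],[20,240,-8,-2],[30,300,-8,-6]]'; python3 -m handwheel '[[0,60,0,0],[10,110,0,-4],[10,115,0,-4],[10,115,0,-4]]'; python3 - <<'E'
from h import *
import pickle
s=manip.get_state();im=manip.get_image('wrist')
cv2.imwrite('pics/w11.png',im);pickle.dump((s,im),open('w11.pkl','wb'))
E
python3 go.py .4395 .1206 .192 4.6
```

```text
clock: 14.88
eef_pos: [0.4405, -0.002, 0.3097]
orientation: [[-1.0, 0.002, -0.002], [0.002, 1.0, -0.0], [0.002, -0.0, -1.0]]
force: [1.2, -0.0, 0.4]
grip_width: 0.0742
clock: 15.38
eef_pos: [0.4316, 0.1108, 0.3099]
orientation: [[-0.998, -0.066, -0.002], [-0.066, 0.998, -0.001], [0.002, -0.001, -1.0]]
force: [0.5, -1.2, -0.8]
grip_width: 0.074
t 15.43 row [ -8.5  10.1 118.1] twist -0.9 F [ 0.2 -0.2 -0.2] w 0.0738 at [0.4318 0.1101 0.3101] yaw 3.7 q7 1.28
```

View pics/w11.png

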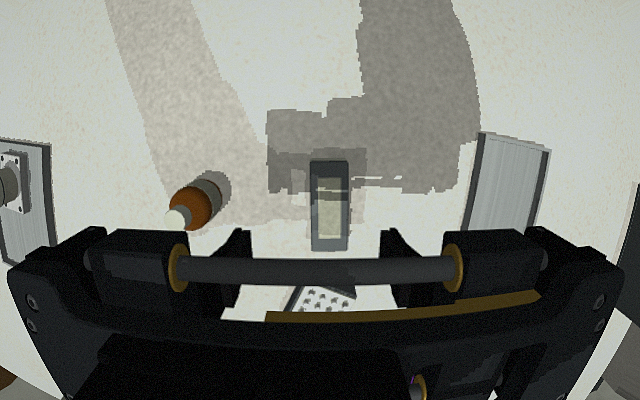

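```bash
python3 - <<'E'
from m import *
s,im=pickle.load(open('w11.pkl','rb'))
rep('slide',P([(310,160),(348,162),(349,252),(311,251)],.028,1,(0,0),s))
E
```

```text
slide c [0.4378 0.1221] edges [(np.float64(32.5), np.float64(91.0)), (np.float64(84.0), np.float64(6.2)), (np.float64(35.4), np.float64(-88.2)), (np.float64(84.3), np.float64(-175.8))]
```

```bash
python3 -m handwheel '[[-7,11,30,-1],[-7,11,70,-1],[-7,11,105,-1],[-7,11,117,-1],[-7,11,118,-1]]' 0.7; python3 -m handwheel '[[0,0,0,0],[0,0,0,0],[0,0,0,0],[0,0,0,0],[0,0,0,0]]' 0 15; python3 go.py .5308 -.3141 .3 -6
```

```text
clock: 16.05
eef_pos: [0.4383, 0.1217, 0.1927]
orientation: [[-0.997, -0.082, -0.001], [-0.082, 0.997, -0.001], [0.001, -0.001, -1.0]]
force: [-0.5, 0.6, 0.5]
grip_width: 0.0611
clock: 16.68
eef_pos: [0.4383, 0.1227, 0.1932]
orientation: [[-0.997, -0.083, 0.0], [-0.083, 0.997, 0.0], [-0.0, 0.0, -1.0]]
force: [-1.5, -0.5, 6.4]
grip_width: 0.034
t 16.68 row [ -55.8 -443.  -106.9] twist 10.8 F [-1.5 -0.5  6.4] w 0.034 at [0.4383 0.1227 0.1932] yaw 4.8 q7 1.37
```

```bash
python3 -m handwheel '[[0,0,-50,0],[0,0,-100,0],[-10,-50,-120,0],[-22,-110,-120,3],[-32,-165,-120,6]]'; python3 go.py .5308 -.3141 .3 -6
```

```text
clock: 17.3
eef_pos: [0.484, -0.0411, 0.3133]
orientation: [[-1.0, 0.023, 0.001], [0.023, 1.0, 0.0], [-0.001, 0.0, -1.0]]
force: [0.9, 1.3, -1.3]
grip_width: 0.034
t 17.3 row [ -53.  -271.9   13.2] twist 4.7 F [ 0.9  1.3 -1.3] w 0.034 at [ 0.484  -0.0411  0.3133] yaw -1.3 q7 1.59
```

```bash
python3 -m handwheel '[[-12,-60,0,2],[-24,-120,0,5],[-36,-180,0,5],[-48,-240,0,5],[-53,-270,5,5]]'; python3 -m handwheel '[[0,0,0,0],[0,0,0,0]]'; python3 - <<'E'
from h import *
import pickle
s=manip.get_state();im=manip.get_image('wrist')
cv2.imwrite('pics/w12.png',im);pickle.dump((s,im),open('w12.pkl','wb'))
E
python3 go.py .5308 -.3141 .1982 -6
```

```text
clock: 17.92
eef_pos: [0.5305, -0.3138, 0.3078]
orientation: [[-0.994, 0.111, -0.0], [0.111, 0.994, -0.002], [-0.0, -0.002, -1.0]]
force: [1.3, 0.8, 0.2]
grip_width: 0.0336
clock: 18.18
eef_pos: [0.531, -0.3094, 0.3074]
orientation: [[-0.994, 0.108, -0.001], [0.108, 0.994, 0.001], [0.001, 0.001, -1.0]]
force: [0.5, 1.1, -1.5]
grip_width: 0.0339
t 18.23 row [-1.000e-01 -5.300e+00  1.094e+02] twist -0.1 F [ 0.5 -0.  -0.9] w 0.0339 at [ 0.5313 -0.3089  0.3076] yaw -6.1 q7 2.16
```

View pics/w12.png

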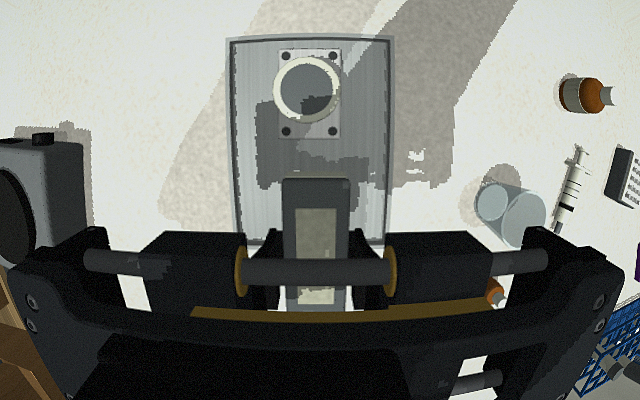

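```bash
python3 -m handwheel '[[1,-4,50,0],[1,-4,85,0],[1,-4,102,0],[1,-4,109,0],[1,-4,109,0]]'; python3 go.py .5298 -.3141 .1972 -6
```

```text
clock: 18.85
eef_pos: [0.5299, -0.314, 0.1995]
orientation: [[-0.994, 0.108, 0.001], [0.108, 0.994, -0.0], [-0.001, -0.0, -1.0]]
force: [0.2, 0.2, -0.6]
grip_width: 0.0338
t 18.85 row [ 0.1 -0.1  2.3] twist -0.2 F [ 0.2  0.2 -0.6] w 0.0338 at [ 0.5299 -0.314   0.1995] yaw -6.2 q7 2.24
```

```bash
python3 -m handwheel '[[0,0,3,0],[0,0,3,0]]'; python3 -m handwheel '[[0,0,0,0],[0,0,0,0],[0,0,0,0]]' 0.65; python3 -m handwheel '[[0,0,-50,0],[0,0,-110,0],[0,0,-120,0],[0,0,-120,0]]'; python3 - <<'E'
from h import *
import pickle
s=manip.get_state();im=manip.get_image('wrist')
cv2.imwrite('pics/w13.png',im);pickle.dump((s,im),open('w13.pkl','wb'))
E
python3 go.py .559 -.003 .3 -20.4
```

```text
clock: 19.1
eef_pos: [0.5301, -0.3145, 0.1971]
orientation: [[-0.994, 0.108, 0.002], [0.108, 0.994, -0.001], [-0.002, -0.0, -1.0]]
force: [-0.7, 0.7, 5.2]
grip_width: 0.0339
clock: 19.48
eef_pos: [0.5295, -0.3141, 0.1957]
orientation: [[-0.994, 0.108, -0.0], [0.108, 0.994, 0.0], [0.0, 0.0, -1.0]]
force: [-0.6, -0.8, 0.3]
grip_width: 0.0536
clock: 19.98
eef_pos: [0.5296, -0.3141, 0.3161]
orientation: [[-0.994, 0.108, 0.001], [0.108, 0.994, -0.0], [-0.001, 0.0, -1.0]]
force: [0.1, 0.6, -1.4]
grip_width: 0.0568
t 20.02 row [  4.1 312.2  15.1] twist 14.2 F [-0.5  0.3 -1.2] w 0.057 at [ 0.5294 -0.3138  0.3149] yaw -6.2 q7 2.16
```

View pics/w13.png

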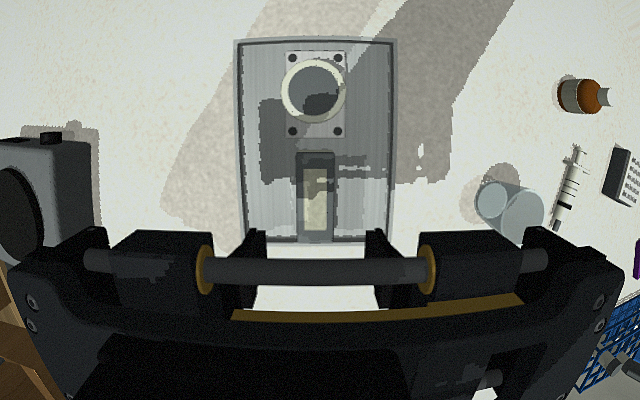

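```bash
python3 - <<'E'
from m import *
s,im=pickle.load(open('w13.pkl','rb'))
a=np.radians(-6.1);R=np.array([[np.cos(a),-np.sin(a)],[np.sin(a),np.cos(a)]]);c=np.array([.4831,-.3091])
print((R.T@(P([(297,153),(335,152)],.032,1,(0,0),s)-c).T).T.round(4))
print((R.T@(P([(235,39),(397,39)],.016,1,(0,0),s)-c).T).T.round(4))
b=cv2.resize(im[30:250,225:405],None,fx=3,fy=2.7,interpolation=cv2.INTER_CUBIC);cv2.imwrite('pics/c7.png',b)
E
```

```text
[[ 0.0061 -0.0173]
 [ 0.0053  0.0152]]
[[-0.1    -0.0746]
 [-0.0999  0.0731]]
```

View pics/c7.png

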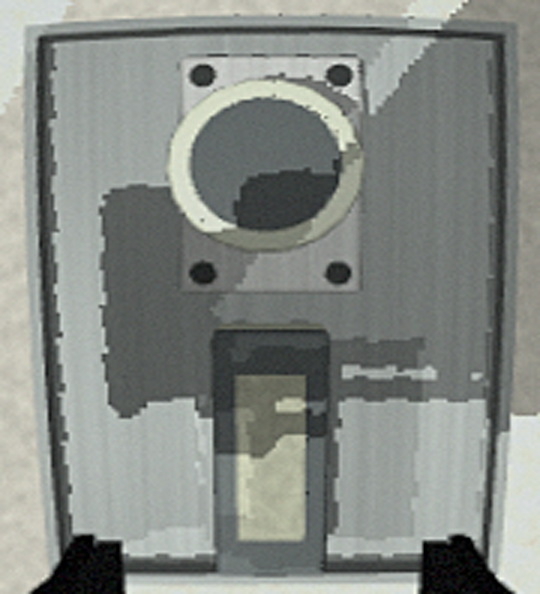

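```bash
python3 -m handwheel '[[0,60,0,3],[0,120,0,6],[0,180,0,9],[0,240,0,12],[4,300,10,14]]'; python3 -m handwheel '[[0,11,4,0],[0,11,4,0],[0,11,4,0]]'; python3 - <<'E'
from h import *
import pickle
s=manip.get_state();im=manip.get_image('wrist')
cv2.imwrite('pics/w14.png',im);pickle.dump((s,im),open('w14.pkl','wb'))
E
python3 go.py .559 -.003 .185 -20.4
```

```text
clock: 20.65
eef_pos: [0.5578, -0.0133, 0.3045]
orientation: [[-0.938, 0.347, -0.001], [0.347, 0.938, -0.0], [0.001, -0.001, -1.0]]
force: [0.8, 0.2, -0.4]
grip_width: 0.0568
clock: 21.02
eef_pos: [0.5616, -0.0072, 0.3013]
orientation: [[-0.937, 0.348, -0.001], [0.348, 0.937, -0.001], [0.0, -0.001, -1.0]]
force: [-0.3, -1.5, 0.6]
grip_width: 0.0565
t 21.07 row [  4.    3.2 116.6] twist 0.0 F [-0.1 -0.5  0. ] w 0.0568 at [ 0.5617 -0.0073  0.3016] yaw -20.4 q7 1.32
```

View pics/w14.png

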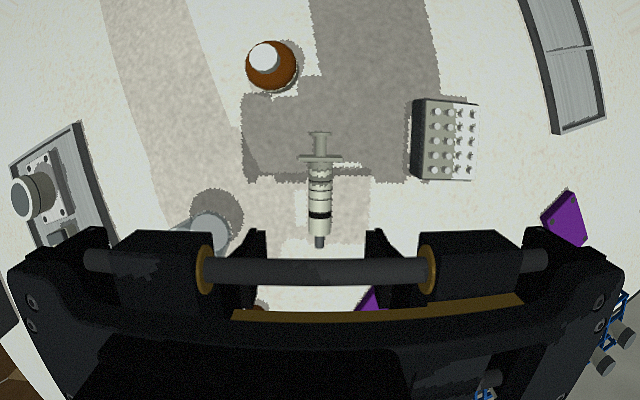

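```bash
python3 - <<'E'
from m import *
s,im=pickle.load(open('w14.pkl','rb'))
for n,p in [('thumb',(320,131)),('flange',(320,159)),('tip',(319.5,248))]: 
  q=P([p],.0105,1,(0,0),s)[0];R=np.array(s['orientation']);print(n,q.round(4),(R.T[:2,:2]@(q-s['eef_pos'][:2])).round(4))
E
```

```text
thumb [0.5068 0.0153] [0.0592 0.002 ]
flange [0.53   0.0068] [0.0345 0.0021]
tip [ 0.6096 -0.0228] [-0.0504  0.002 ]
```

```bash
python3 -m handwheel '[[4,2,50,0],[4,2,90,0],[4,2,110,0],[4,2,116,0],[4,2,116,0]]' 0.5; python3 -m handwheel '[[0,0,0,0],[0,0,0,0],[0,0,0,0],[0,0,0,0],[0,0,0,0]]' 0 10; python3 go.py .4298 .3162 .3 -1.9
```

```text
clock: 21.7
eef_pos: [0.5593, -0.0024, 0.1866]
orientation: [[-0.938, 0.346, 0.001], [0.346, 0.938, -0.0], [-0.001, 0.0, -1.0]]
force: [0.7, -0.2, 0.4]
grip_width: 0.044
clock: 22.32
eef_pos: [0.559, -0.0018, 0.1862]
orientation: [[-0.938, 0.346, 0.001], [0.346, 0.938, 0.0], [-0.0, 0.0, -1.0]]
force: [-1.8, 0.3, 5.4]
grip_width: 0.0205
t 22.32 row [ 231.1  253.8 -113.8] twist -18.3 F [-1.8  0.3  5.4] w 0.0205 at [ 0.559  -0.0018  0.1862] yaw -20.2 q7 1.42
```

```bash
python3 -m handwheel '[[0,0,-50,0],[0,0,-100,0],[40,44,-114,-5],[82,90,-114,-10],[123,135,-114,-18]]'; python3 go.py .4298 .3162 .3 -1.9
```

```text
clock: 22.95
eef_pos: [0.489, 0.1689, 0.3]
orientation: [[-0.999, 0.035, 0.001], [0.035, 0.999, 0.001], [-0.001, 0.001, -1.0]]
force: [1.2, 0.3, -0.9]
grip_width: 0.0209
t 22.95 row [6.430e+01 1.451e+02 1.000e-01] twist -0.1 F [ 1.2  0.3 -0.9] w 0.0209 at [0.489  0.1689 0.3   ] yaw -2.0 q7 1.21
```

```bash
python3 -m handwheel '[[25,55,0,0],[50,112,0,0],[64,138,0,0],[64,143,0,0],[64,143,0,0]]'; python3 - <<'E'
from h import *
import pickle
s=manip.get_state();im=manip.get_image('wrist')
cv2.imwrite('pics/w15.png',im);pickle.dump((s,im),open('w15.pkl','wb'))
E
python3 go.py .4298 .3162 .1912 -1.9
```

```text
clock: 23.58
eef_pos: [0.432, 0.312, 0.2996]
orientation: [[-0.999, 0.039, 0.0], [0.039, 0.999, -0.001], [-0.0, -0.001, -1.0]]
force: [0.1, 0.1, -0.1]
grip_width: 0.0207
t 23.62 row [  2.8   4.8 108.4] twist -0.4 F [ 0.4 -0.3  0.4] w 0.0205 at [0.4323 0.3114 0.2996] yaw -2.3 q7 0.91
```

View pics/w15.png

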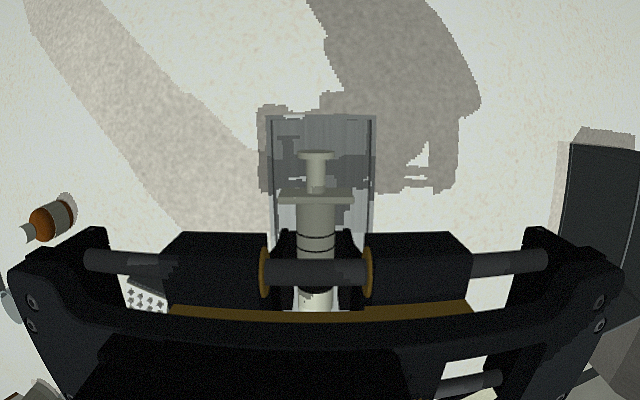

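```bash
python3 - <<'E'
from m import *
s,im=pickle.load(open('w15.pkl','rb'))
rep('edge',P([(262,114),(377,114.5)],.016,1,(0,0),s))
z=s['eef_pos'][2]-.1862+.0105
print(P([(316,151),(316,193)],z,1,(0,0),s),s['eef_pos'])
E
```

```text
edge c [0.3571 0.3167] edges [(np.float64(97.6), np.float64(87.7)), (np.float64(97.6), np.float64(-92.3))]
[[0.3771551  0.31266938]
 [0.39894286 0.31184037]] [0.43204852 0.31202497 0.29956001]
```

```bash
python3 -m handwheel '[[2,4,50,0],[2,4,90,0],[2,4,103,0],[2,4,108,0],[2,4,108,0]]'; python3 go.py .4298 .3162 .1902 -1.9;  python3 -m handwheel '[[0,0,2,0],[0,0,2,0]]'
```

```text
clock: 24.25
eef_pos: [0.4305, 0.3167, 0.1928]
orientation: [[-0.999, 0.039, 0.001], [0.039, 0.999, 0.001], [-0.001, 0.001, -1.0]]
force: [0.2, 0.5, 0.1]
grip_width: 0.0207
t 24.25 row [ 0.7 -0.5  2.6] twist -0.4 F [0.2 0.5 0.1] w 0.0207 at [0.4305 0.3167 0.1928] yaw -2.3 q7 0.97
clock: 24.5
eef_pos: [0.43, 0.3169, 0.1904]
orientation: [[-0.999, 0.039, 0.001], [0.039, 0.999, 0.001], [-0.001, 0.001, -1.0]]
force: [0.1, -0.1, -0.7]
grip_width: 0.0205
```

```bash
python3 -m handwheel '[[0,0,1,0],[0,0,1,0]]';python3 -m handwheel '[[0,0,0,0],[0,0,0,0],[0,0,0,0]]' 0.5; python3 -m handwheel '[[0,0,-50,0],[0,0,-110,0],[0,0,-120,0],[0,0,-120,0]]'; python3 - <<'E'
from h import *
import pickle
s=manip.get_state();im=manip.get_image('wrist')
cv2.imwrite('pics/w16.png',im);pickle.dump((s,im),open('w16.pkl','wb'))
E
python3 go.py .4435 -.0018 .31 0
```

```text
clock: 24.75
eef_pos: [0.4301, 0.3169, 0.1899]
orientation: [[-0.999, 0.039, 0.0], [0.039, 0.999, 0.001], [-0.0, 0.001, -1.0]]
force: [-3.4, -1.9, 10.8]
grip_width: 0.0205
clock: 25.12
eef_pos: [0.4298, 0.3167, 0.1887]
orientation: [[-0.999, 0.039, 0.0], [0.039, 0.999, -0.0], [-0.0, -0.0, -1.0]]
force: [0.5, 0.6, -0.1]
grip_width: 0.0404
clock: 25.62
eef_pos: [0.4298, 0.3169, 0.309]
orientation: [[-0.999, 0.039, 0.001], [0.039, 0.999, 0.001], [-0.0, 0.001, -1.0]]
force: [-0.4, -0.3, -0.0]
grip_width: 0.0434
t 25.68 row [ -26.3 -317.7   -2. ] twist -2.2 F [-0.3  0.7 -0. ] w 0.0435 at [0.4294 0.3167 0.3078] yaw -2.2 q7 0.9
```

View pics/w16.png

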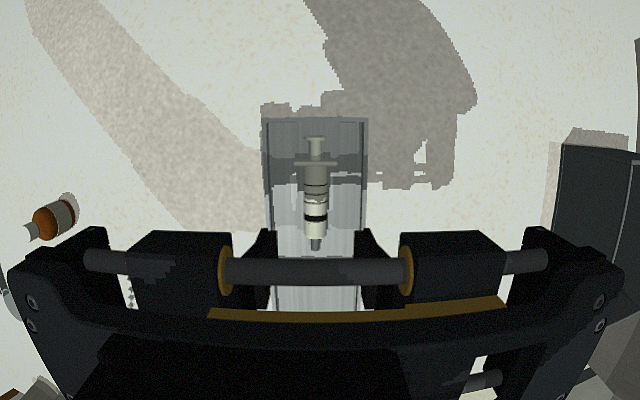

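```bash
python3 -m handwheel '[[0,-60,-20,0],[-5,-120,-20,0],[-10,-180,-20,-2],[-18,-240,-20,-2],[-22,-300,-10,-2]]' 0.85; python3 -m handwheel '[[2,-18,4,0],[2,-18,4,0],[2,-18,4,0]]'; python3 - <<'E'
from h import *
import pickle
s=manip.get_state();im=manip.get_image('wrist')
cv2.imwrite('pics/w17.png',im);pickle.dump((s,im),open('w17.pkl','wb'))
E
python3 go.py .4435 -.0018 .198 0
```

```text
clock: 26.3
eef_pos: [0.4397, 0.0143, 0.3177]
orientation: [[-1.0, 0.003, -0.001], [0.003, 1.0, -0.001], [0.001, -0.001, -1.0]]
force: [1.6, 0.4, -0.6]
grip_width: 0.0731
clock: 26.68
eef_pos: [0.4381, -0.0002, 0.3144]
orientation: [[-1.0, 0.002, -0.001], [0.002, 1.0, -0.001], [0.001, -0.001, -1.0]]
force: [0.9, 0.5, 0.5]
grip_width: 0.0741
t 26.73 row [ -5.4  -1.6 116.6] twist -0.1 F [ 0.5  0.3 -0.6] w 0.0742 at [ 4.381e-01 -2.000e-04  3.146e-01] yaw -0.1 q7 1.42
```

View pics/w17.png

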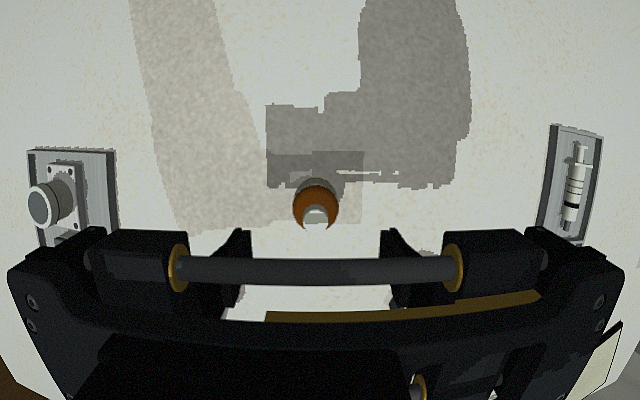

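```bash
python3 - <<'E'
from m import *
s,im=pickle.load(open('w17.pkl','rb'))
print(P([(316,214)],.076,1,(0,0),s),P([(292,204),(339,204)],.047,1,(0,0),s),s['eef_pos'])
E
```

```text
[[ 0.43653242 -0.00149254]] [[ 0.43719395 -0.02140249]
 [ 0.43723629  0.01771733]] [ 4.38062478e-01 -2.45326017e-04  3.14388159e-01]
```

```bash
python3 -m handwheel '[[-3,-1,40,0],[-3,-1,80,0],[-3,-1,105,0],[-3,-1,115,0],[-3,-1,116,0]]'; python3 -m handwheel '[[0,0,0,0],[0,0,0,0],[0,0,0,0],[0,0,0,0],[0,0,0,0]]' 0 20; python3 go.py .5428 .3122 .3 -1.9
```

```text
clock: 27.35
eef_pos: [0.4412, -0.0023, 0.1987]
orientation: [[-1.0, 0.003, -0.001], [0.003, 1.0, -0.001], [0.001, -0.001, -1.0]]
force: [0.1, -0.2, 0.3]
grip_width: 0.0734
clock: 27.98
eef_pos: [0.4413, -0.0027, 0.199]
orientation: [[-1.0, 0.004, 0.0], [0.004, 1.0, 0.001], [-0.0, 0.001, -1.0]]
force: [-1.1, 1.6, 3.8]
grip_width: 0.0392
t 27.98 row [-100.4  315.4 -100.8] twist 1.7 F [-1.1  1.6  3.8] w 0.0392 at [ 0.4413 -0.0027  0.199 ] yaw -0.2 q7 1.64
```

```bash
python3 -m handwheel '[[0,0,-30,0],[0,0,-70,0],[-10,35,-85,0],[-25,85,-85,1],[-45,140,-85,2]]'; python3 go.py .5428 .3122 .28 -1.9
```

```text
clock: 28.6
eef_pos: [0.4869, 0.1379, 0.2841]
orientation: [[-0.999, 0.04, 0.0], [0.04, 0.999, 0.001], [-0.0, 0.001, -1.0]]
force: [1.2, -0.3, -0.2]
grip_width: 0.0392
t 28.6 row [-48.8 176.4   4.3] twist -0.4 F [ 1.2 -0.3 -0.2] w 0.0392 at [0.4869 0.1379 0.2841] yaw -2.3 q7 1.29
```

```bash
python3 -m handwheel '[[-15,50,0,0],[-30,105,0,0],[-44,150,0,0],[-49,174,0,0],[-49,174,0,0]]'; python3 -m handwheel '[[0,0,0,0],[0,0,0,0]]';python3 - <<'E'
from h import *
import pickle
s=manip.get_state();im=manip.get_image('wrist')
cv2.imwrite('pics/w18.png',im);pickle.dump((s,im),open('w18.pkl','wb'))
E
python3 go.py .5428 .3122 .204 -1.9
```

```text
clock: 29.22
eef_pos: [0.5419, 0.311, 0.2828]
orientation: [[-0.999, 0.036, -0.001], [0.036, 0.999, -0.001], [0.001, -0.001, -1.0]]
force: [0.9, -0.5, -1.8]
grip_width: 0.0392
clock: 29.48
eef_pos: [0.5424, 0.3075, 0.2838]
orientation: [[-0.999, 0.04, -0.0], [0.04, 0.999, -0.0], [0.0, -0.0, -1.0]]
force: [-0.8, -0.1, -1.8]
grip_width: 0.0395
t 29.52 row [-0.2  4.5 80. ] twist -0.4 F [ 0.3  0.1 -1.4] w 0.039 at [0.5424 0.3077 0.284 ] yaw -2.3 q7 1.16
```

View pics/w18.png

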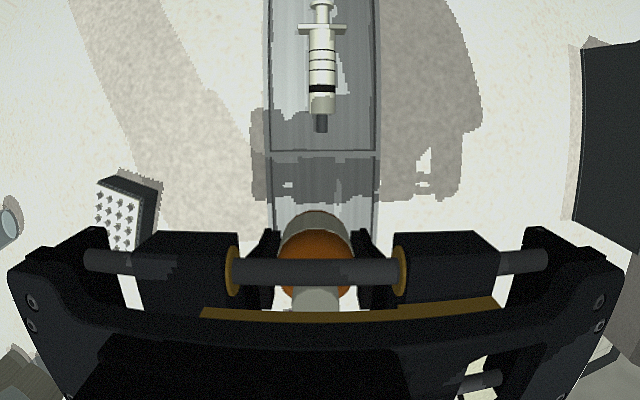

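```bash
python3 - <<'E'
from m import *
s,im=pickle.load(open('w18.pkl','rb'));print(P([(323,154)],.016,1,(0,0),s),P([(267,120),(382,120)],.016,1,(0,0),s))
E
python3 -m handwheel '[[0,4,30,0],[0,4,60,0],[0,4,75,0],[0,4,79,0],[0,4,79,0]]'; python3 go.py .5428 .3122 .203 -1.9
```

```text
[[0.50036942 0.31367675]] [[0.47078721 0.27014407]
 [0.47397168 0.36213271]]
clock: 30.15
eef_pos: [0.5428, 0.3128, 0.2055]
orientation: [[-0.999, 0.039, 0.001], [0.039, 0.999, 0.0], [-0.001, 0.0, -1.0]]
force: [0.3, 0.9, -1.8]
grip_width: 0.0395
t 30.15 row [ 0.  -0.6  2.5] twist -0.3 F [ 0.3  0.9 -1.8] w 0.0395 at [0.5428 0.3128 0.2055] yaw -2.2 q7 1.2
```

```bash
python3 -m handwheel '[[0,0,2,0],[0,0,3,0],[0,0,3,0]]';python3 -m handwheel '[[0,0,0,0],[0,0,0,0],[0,0,0,0],[0,0,0,0]]' 0.75; python3 -m handwheel '[[0,0,-40,0],[0,0,-90,0],[0,0,-140,0],[50,0,-150,0],[100,0,-150,0]]'; python3 -m handwheel '[[40,-40,-20,0],[40,-60,-20,0],[40,-60,-20,0],[40,-60,-20,0]]'; python3 - <<'E'
from h import *
import pickle
for c in('wrist','scene','side'):
    s=manip.get_state();im=manip.get_image(c)
    cv2.imwrite(f'pics/f_{c}.png',im)
    if c=='wrist': pickle.dump((s,im),open('w19.pkl','wb'))
print(s['eef_pos'],s['clock'])
E
```

```text
clock: 30.52
eef_pos: [0.5429, 0.313, 0.2031]
orientation: [[-0.999, 0.039, 0.001], [0.039, 0.999, 0.001], [-0.001, 0.001, -1.0]]
force: [-1.7, -1.3, 7.1]
grip_width: 0.0394
clock: 31.02
eef_pos: [0.5425, 0.3129, 0.2017]
orientation: [[-0.999, 0.039, -0.0], [0.039, 0.999, -0.0], [0.0, -0.0, -1.0]]
force: [-0.6, 0.9, -0.2]
grip_width: 0.064
clock: 31.65
eef_pos: [0.442, 0.3167, 0.3528]
orientation: [[-0.999, 0.04, 0.002], [0.04, 0.999, 0.001], [-0.002, 0.001, -1.0]]
force: [-0.7, 1.1, 0.4]
grip_width: 0.0651
clock: 32.15
eef_pos: [0.4008, 0.259, 0.3716]
orientation: [[-0.999, 0.039, 0.0], [0.039, 0.999, -0.0], [-0.0, -0.0, -1.0]]
force: [-0.8, 0.3, -0.9]
grip_width: 0.0656
[0.40071665 0.25912846 0.37127223] 32.25
```

View pics/f_wrist.png

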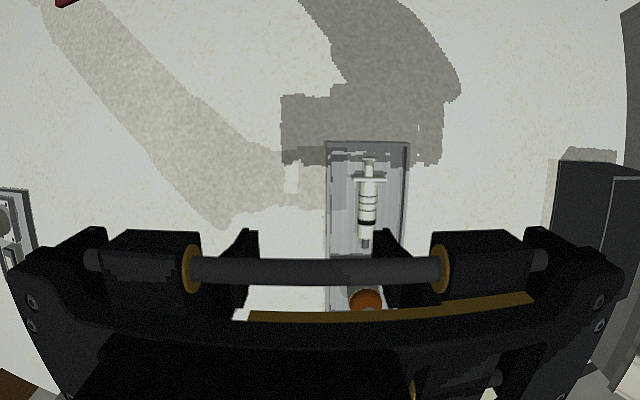

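View pics/f_scene.png

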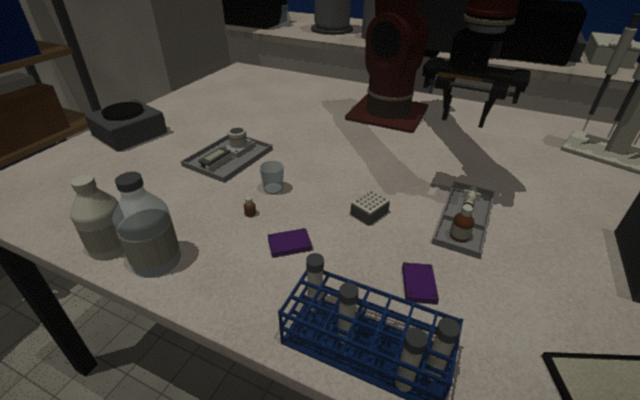

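View pics/f_side.png

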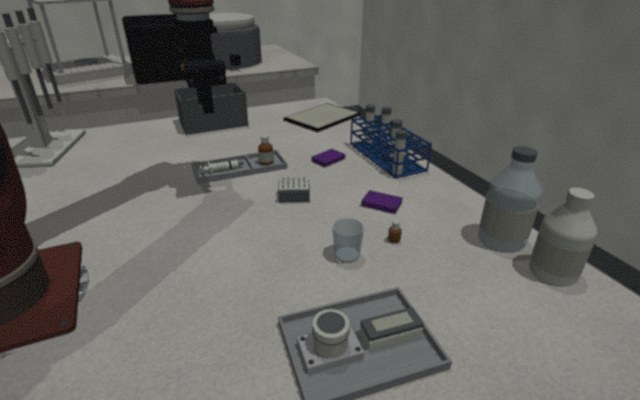

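```bash
python3 - <<'E'
import cv2,numpy as np
a=cv2.imread('pics/f_scene.png')[170:265,420:510];b=cv2.imread('pics/f_side.png')[285:400,270:455]
a=cv2.resize(a,(379,400),interpolation=cv2.INTER_CUBIC);b=cv2.resize(b,(418,260),interpolation=cv2.INTER_CUBIC)
o=np.zeros((400,797,3),np.uint8);o[:,:379]=a;o[:260,379:]=b;cv2.imwrite('pics/fc.png',o)
from h import *
print([proj('scene',(.541,.3128,z)).round(1) for z in(.004,.08)],[proj('side',(.541,.3128,z)).round(1) for z in(.004,.08)])
E
```

```text
[array([458.7, 235. ]), array([467.6, 206. ])] [array([265.1, 162.9]), array([263.2, 136. ])]
```

View pics/fc.png

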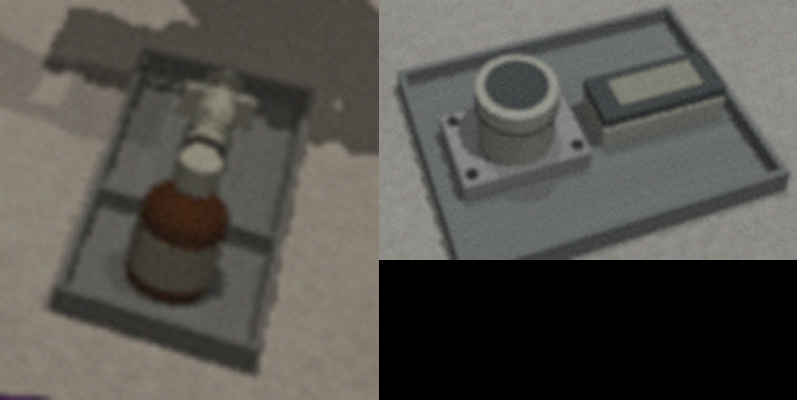

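The enlarged crop shows the bottle upright on the short-bay floor (scene 460,235), the syringe flat in the long bay, the jar centred on the flat block, and the slide box flat beside the block. The robot is clear of everything, so I'm handing in.

```bash
python3 -c "
from cell import manip
print(manip.finish_job())"
```

```text
the job is handed in; nothing more can be done
None
```

Both kits are made up, and I handed the job in at about 32 s of the 134 s allowed. No verdict is reported, so these are my own last checks:

- **Cold kit:** the silver block with the dots (not the two purple look-alikes) lies flat in the wide tray. The jar stands upright on it, measured about 1.5 mm from its centre. The slide box lies flat beside the block, with about 4 mm to the end wall.
- **Draw kit:** the syringe lies flat in the long bay. The bottle stands upright in the middle of the short bay.
- **Left alone:** the vial, beaker and tip box look unmoved in the final scene and side pictures. I did not measure them again.
- **Robot:** the arm and gripper are clear of everything, and the highest force I read was about 11 N.

Some measurements disagreed along the way. Early sightings of the jar differed by up to 11 mm sideways, so I measured it again from directly above before gripping. Two sightings of the bottle differed by about 7 mm forward and back, so I gripped between them, and it held and stood well. No final check failed.

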